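Fit a trolley caster and tug-test it

ROBOT

A 6-joint arm with a two-finger parallel gripper is mounted at the origin on the work surface. World frame = base frame: x ahead of the robot, y to its left, z up, the work surface at z = 0. Lengths are in m, angles in rad, forces in N, time in s.
With the tool pointing down it reaches from about 0.4 to 0.825 m from the base axis. Payload 7 kg.
Tool frame: the origin (TCP) lies on the centre line of the jaws, within the pads' length; the fingertips stand tip_reach ahead of it and the grasp point (between the pads) is the TCP (tip_reach is the distance from the TCP to the fingertips, in m); z points along the fingers, y is the line along which they close (so a half turn about z gives the same grasp; the last joint's range is limited). The gripper opens to 88 mm and grips with 3 to 60 N. Pads are 19 mm wide; open, the fingers measure 130 mm over their backs; the gripper's body (78 mm by 193 mm) begins 47 mm behind the grasp point.
Start: joints at [-0.924, 0.359, 0.012, 0, -1.224, -0.288], TCP at [0.237, -0.632, 0.219] pointing down, gripper open.
Joint ranges: [-3.07, 3.07], [-1.43, 2.12], [-1.02, 1.25], [-3.03, 1.67], [-3.05, -0], [-3.03, 3.03]. Speed limits (rad/s): [2.39, 2.39, 3.01, 3.14, 3.14, 3.14].

INTERFACE

Orientations are given as [roll, pitch, yaw] about the fixed x, y, z axes, in that order (R = Rz(yaw) Ry(pitch) Rx(roll)).
In Python, from station import get_state, grab_frame, calibration, job_done, find_in, mark_of, tip_reach gives the robot as it stands.
- The arm moves only by the shell command python3 -m handwheel 'ROWS' [OPENING] [FORCE]. ROWS is JSON, a list of rows, each an object with "delta_pos": the shift along the world's x, y, z in units of 30 mm (1.0 is 30 mm), a list of three; "dr": the turn, a rotation vector about the world's x, y, z in degrees, a list of three. In form: [{"delta_pos": [tx, ty, tz], "dr": [rx, ry, rz]}, ...]. A call has 1 to 10 rows; each row shifts and turns the commanded pose from where the row before left it; what a row does not reach is not made up. A row lasts 1/10 s, in which the tool goes at most 50 mm and 8.59 degrees, less where a joint would pass 70% of its speed; a pose out of reach is approached as far as the arm can. A call is refused whole if a number of a shift passes 1 or a number of a turn 8.59, either way. A call with a gripper value outside its range is refused whole. OPENING is the closure, from -1 (fully open) to 1 (shut), set as the call begins (- or left out, the last holds). The fingers move at their own pace and stop on an object; FORCE is the grip in N (left out, the last holds). Time passes only in rows, so rows that do not move let the fingers close. It gives the time, the measured TCP pose, the force, the opening and the grip force at its end, in the units of the state.
- get_state(): the state, without advancing time (a new reading comes with each control period).
- grab_frame(name): name is "side" or "top"; returns the picture (400x640x3 uint8, red, green, blue); there is no depth.
- calibration(name): a dict with "fx", "fy", "cx", "cy" (pixels), "extrinsics" (4x4, takes a point from world to camera coordinates). Camera axes: x right, y down, z forward; pixel columns grow to the right and rows downward; lengths in m; the calibration is good to about 2 mm. A picture is of the moment at which its call begins. calibration takes no time and is no camera call.
- job_done(): hands the job in; it is judged then, once.
Trained networks look in the newest picture that a camera, given by its name, has taken for a name from the list of things; names that differ only in an ending like _2 or _b are one class to them, and where a whole thing is asked for, a point or a joint stands for the part that bears it (a point fixed in the world has none). Each returns a list of dicts, best first, with "conf" (0 to 1); they miss things now and then, are a little off and sometimes report something else, mostly with a low value. They report only what shows in the picture. A call takes as long as a camera call.
- find_in(camera, query): "location" ([column, row] in pixels, amid what is visible of it).
- mark_of(camera, query): "location" ([column, row] in pixels: a listed point, or the origin of a listed thing).
The state is a dict: "t": time; "q": joint angles; "qd": joint speeds; "joint_efforts": joint torques, N m; "eef_pos": TCP position; "ee_rot": TCP orientation; "force": force on the tool from outside, world axes, zero at the start; "moment": the same for the moment, N m; "width": finger opening in m; "gripper_force": force on a finger pad.
Only numpy, scipy, OpenCV 4.12 (cv2) and the standard library are available. Lean on these libraries where they do the work, as an engineer would, in place of code of your own. Each camera call takes 0.05 s, during which the arm holds its last target. There are 200 camera calls.

TASK

The upside-down laundry trolley is missing one wheel: take the caster from the wooden rack, set its stem in the empty corner socket and press it until it clicks fully home, without ramming it. Then keep hold and tug it straight up with a steady pull of about 10 newtons for a second to prove that it is retained, never so hard (18 newtons) that the socket is strained, and let go, leaving it fitted. Leave the rubber glide foot in the rack and everything else on the counter undisturbed.

Things in the scene. Friction and masses are not known exactly. Their poses are not given: they have to be found in the camera images.
- caster: the wheel to fit: loose, 140 g, stem down in one of the rack's two holes. Origin: stem axis at the underside of its 32 mm round flange; z up to the wheel. Flange 4 mm, fork crown to 8 mm up; black wheel diameter 50, 20 thick, axle along y, top 60 mm up. The steel stem below: diameter 14, length 40 mm, last 8 mm coned to 8, groove 20 to 30 mm below the flange. Any yaw fits.
- caster_grip (a point): on the caster's axis 36 mm above its origin, axes as the caster's: where to grip, fingers closing along y on the two flat fork cheeks, 28 mm apart over their outer faces, 24 mm wide along x, from 8 to 44 mm above the origin.
- socket (a point): centre of the mouth of the empty socket in the top of a 40 mm square aluminium corner block, z up, 61 to 72 mm above the counter (it varies). Round hole 16 mm wide, 45 mm deep, 3 mm bevel at the mouth. Fully home, the flange sits on the block and the caster's origin is at this point.
- catch (a point): on the socket's axis 27 mm below the mouth, level with the flat undersides of two sprung latch bolts in its wall. The stem meets them with the flange about 15 mm above the mouth and needs a push of 5 to 12 N to pass; they click into the groove over the last 3 mm. Clicked in, the caster has about 3 mm of free play upward before the bolts take the pull. Not clicked in, it slides out at under 8 N.
- collar (a joint): the spring collar inside the socket that carries the latch bolts: 0 at rest, rises as the clicked-in caster is pulled up, 1 mm per 8 N of pull (10 N: 1.25 mm; stop at 6 mm); pushing down does not move it. Too fine to set by position alone: feel the pull. A stem pressed sideways rubs on the wall, which takes up some of the pull: let side forces go first.
- trolley: the upside-down trolley base, fixed: grey deck 360 x 260 x 15 mm on packing 1 to 12 mm thick, steel bars 25 mm high on it, four corner blocks to 60 mm above its underside at x +-155, y +-105 mm; the one at x -155, y +105 has the empty socket, the other three carry fitted casters (tops 120 mm up). Origin: centre of the deck's underside.
- rack: wooden rack, fixed, 75 x 190 x 48 mm (x, y, z), with two round holes 16 mm wide, 43 mm deep, at y +48 and -48 mm; flanges rest on its top, 48 mm above the counter. Origin: centre of the underside.
- foot: glide foot without wheel, loose, in the rack's other hole: the same stem and flange with a black rubber disc of diameter 40 mm, top 24 mm above the flange's underside (its origin). To be left there.
- wrench: small steel wrench, 130 mm long, lying on the trolley's deck; bystander
- screwdriver: screwdriver lying on the counter; bystander
- detergent: white detergent bottle, diameter 72 mm, 150 mm high, standing; bystander
- softener: green bottle, diameter 60 mm, 120 mm high, standing; bystander
- token_cup: grey cup, diameter 76 mm, 80 mm high; bystander

How it is judged:
By the outcome, as a careful person would: the job done as asked, in the order asked, and still so for the second after the job is handed in, with the robot touching nothing.
It also fails if it takes over 64 s, if anything falls off the work surface, if the arm or the gripper's body presses on something with over 40 N, if the wrist force passes 120 N, or if a joint passes its speed limit or range.

## Working session

There is one attempt and no reset: what is moved stays moved. The work goes in short steps, Python scripts to look and compute and a shell command to move; the robot and the scene stay as the last step left them, time stands still between calls to the robot, and variables do not carry over. Pictures are saved under pics/ and viewed, at most 10 in all, crops included, and the job is handed in when it is done.

```bash
ls; mkdir -p pics; cat > h.py <<'E'
import numpy as np,cv2
from station import *
def ray(cam,px):
    c=calibration(cam);E=np.array(c["extrinsics"]);R,t=E[:3,:3],E[:3,3]
    d=R.T@np.array([(px[0]-c["cx"])/c["fx"],(px[1]-c["cy"])/c["fy"],1.]);return -R.T@t,d/np.linalg.norm(d)
def atz(cam,px,z):
    o,d=ray(cam,px);return o+d*(z-o[2])/d[2]
def proj(cam,p):
    c=calibration(cam);q=np.array(c["extrinsics"])@np.r_[p,1];return np.array([c["fx"]*q[0]/q[2]+c["cx"],c["fy"]*q[1]/q[2]+c["cy"]])
def tri(p1,p2,a="side",b="top"):
    o1,d1=ray(a,p1);o2,d2=ray(b,p2)
    s=np.linalg.lstsq(np.c_[d1,-d2],o2-o1,rcond=None)[0];x,y=o1+s[0]*d1,o2+s[1]*d2
    return (x+y)/2,np.linalg.norm(x-y)
E
python3 - <<'E'
from h import *
np.set_printoptions(precision=4,suppress=True)
s=get_state();print(s,tip_reach)
for c in("side","top"):
    cv2.imwrite(f"pics/{c}0.png",grab_frame(c)[:,:,::-1]);print(c,ray(c,(320,200)),calibration(c)["fx"])
    for q in("caster","caster_grip","socket","catch","trolley","rack","foot"):
        print(c,q,[(np.round(r["location"],1).tolist(),round(r["conf"],2)) for r in mark_of(c,q)[:5]])
E
```

```text
pics
{'t': 0.0, 'q': array([-0.9239,  0.3594,  0.0111, -0.0004, -1.2241, -0.2881]), 'qd': array([-0.0012,  0.0002, -0.0015, -0.0002, -0.001 ,  0.0013]), 'joint_efforts': array([  0.0019, -58.2712,  29.3066,   6.9973,   0.0071,  -0.0002]), 'eef_pos': array([ 0.2368, -0.6316,  0.2184]), 'ee_rot': array([ 3.1399, -0.0001, -2.7829]), 'force': array([ 0.4195,  0.267 , -0.4773]), 'moment': array([0.0025, 0.0053, 0.0121]), 'gripper_force': 0.0, 'width': 0.08781345982427596} 0.019
side (array([-0.0871,  0.6895,  0.6587]), array([ 0.6074, -0.6055, -0.5143])) 383.8636990011225
side caster [([246.3, 265.1], 0.52)]
side caster_grip [([241.2, 252.4], 0.54), ([251.3, 219.9], 0.38)]
side socket [([336.4, 203.0], 0.78)]
side catch [([339.3, 211.8], 0.76)]
side trolley [([332.8, 188.8], 0.68)]
side rack [([260.4, 276.5], 0.63), ([252.2, 217.1], 0.63)]
side foot [([358.2, 256.5], 0.67), ([277.0, 249.1], 0.51)]
top (array([0.3284, 0.0188, 1.2705]), array([ 0.1787, -0.018 , -0.9837])) 455.03743054635186
top caster [([205.4, 197.4], 0.56)]
top caster_grip [([198.3, 195.3], 0.51)]
top socket [([329.0, 198.8], 0.65), ([227.8, 141.7], 0.4)]
top catch [([323.5, 196.6], 0.64)]
top trolley [([369.0, 153.2], 0.69)]
top rack [([221.8, 204.0], 0.89), ([370.1, 152.9], 0.66)]
top foot [([235.9, 208.3], 0.51)]
```

View pics/side0.png

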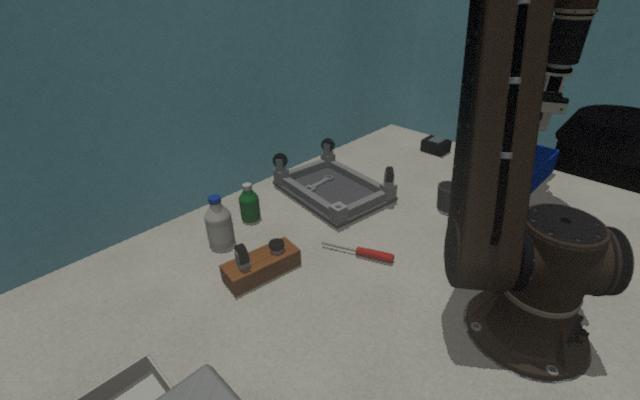

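View pics/top0.png

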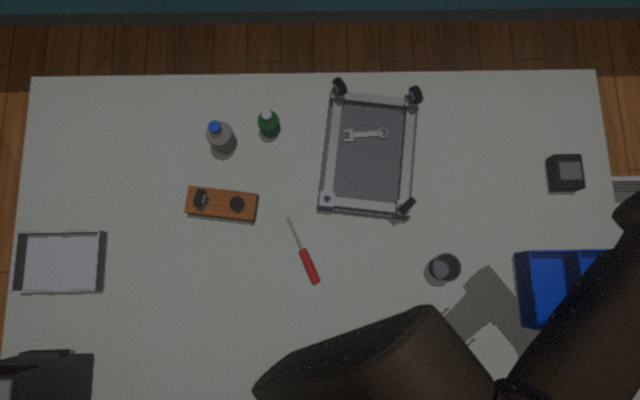

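```bash
python3 - <<'E'
from h import *
np.set_printoptions(precision=4,suppress=True)
for n,a,b in [("caster",(246.3,265.1),(205.4,197.4)),("grip",(241.2,252.4),(198.3,195.3)),("socket",(336.4,203),(329,198.8)),("catch",(339.3,211.8),(323.5,196.6)),("trolley",(332.8,188.8),(369,153.2)),("rack",(260.4,276.5),(221.8,204)),("foot",(277,249.1),(235.9,208.3))]:
    print(n,*tri(a,b))
E
```

```text
caster [0.5624 0.3077 0.0391] 0.007459153512799522
grip [0.5604 0.3164 0.0848] 0.005493400452700177
socket [ 0.5532 -0.024   0.0723] 0.011045433604298579
catch [ 0.5536 -0.0179  0.047 ] 0.01536566509799329
trolley [ 0.6893 -0.1471  0.0182] 0.0002623969035165112
rack [ 0.5541  0.2747 -0.0152] 0.0037571591350621285
foot [0.5322 0.2252 0.0566] 0.004675349426020243
```

The side view shows the rack (brown) at about (262,265), with the caster at (242,257) and the foot at (277,246). The trolley's empty corner is at (338,210). In the top view the caster is at (202,198), the foot at (237,204) and the empty socket at (327,199). I'll zoom in on these.

```bash
python3 - <<'E'
from h import *
t=cv2.imread("pics/top0.png");s=cv2.imread("pics/side0.png")
def crop(im,cx,cy,w,h,k):
    a=cv2.resize(im[cy-h//2:cy+h//2,cx-w//2:cx+w//2],None,fx=k,fy=k,interpolation=cv2.INTER_CUBIC)
    return np.clip(a.astype(float)*1.7,0,255).astype(np.uint8)
o=np.vstack([np.hstack([crop(t,222,204,80,60,5),crop(t,327,199,80,60,5)]),np.hstack([crop(s,260,262,80,60,5),crop(s,338,210,80,60,5)])])
cv2.imwrite("pics/crop1.png",o)
E
```

```text
(no output)
```

View pics/crop1.png

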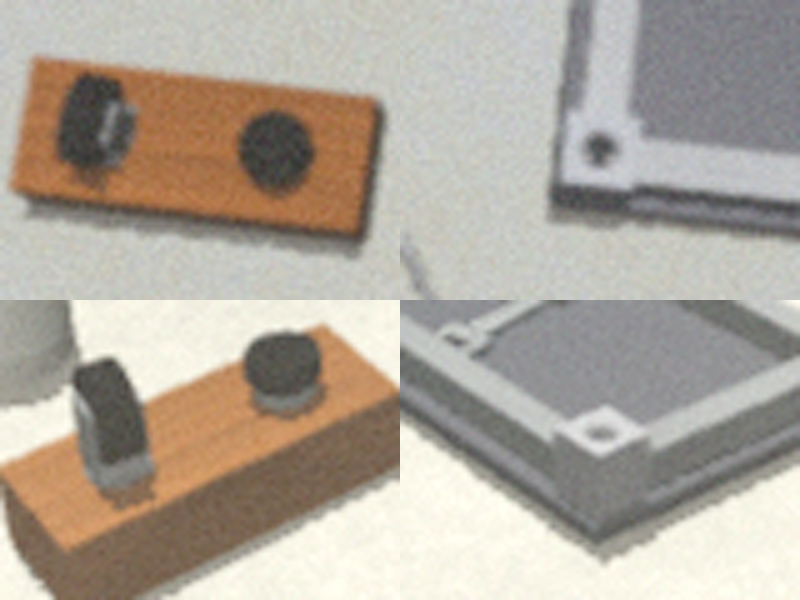

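The crops show clear rack corners, the caster wheel's silhouette and the socket hole: top (326.6,199), side (338.4,206.4). I'll compute the rack pose from its corners and fit the wheel silhouette for position and yaw.

```bash
cat >> h.py <<'E'
def hull(cam,P):
    return cv2.convexHull(np.float32([proj(cam,p) for p in P]))
def wheelpts(x,y,z,yaw,th=.02,r=.025):
    a=np.linspace(0,2*np.pi,36,endpoint=False);P=[]
    for s in(-th/2,th/2):
        u=np.c_[r*np.cos(a),np.full(36,s),r*np.sin(a)]
        P.append(u)
    P=np.vstack(P);c,s=np.cos(yaw),np.sin(yaw)
    return np.c_[x+c*P[:,0]-s*P[:,1],y+s*P[:,0]+c*P[:,1],z+P[:,2]]
E
python3 - <<'E'
from h import *
np.set_printoptions(precision=4,suppress=True)
C=[(35,58),(380,97),(360,238),(12,190)]
W=np.array([atz("top",(182+a/5,174+b/5),.048) for a,b in C]);print(W)
m=W.mean(0);ly=(W[0]+W[3]-W[1]-W[2])[:2]/2;lx=(W[0]+W[1]-W[2]-W[3])[:2]/2
u=ly/np.linalg.norm(ly);print("rack",m,"L",np.linalg.norm(ly),np.linalg.norm(lx),"caster",m[:2]+.048*u,"foot",m[:2]-.048*u,"yaw",np.degrees(np.arctan2(-u[0],u[1])))
cs=[(20-0,465),(72,548),(325,325)]
for a,b in [(0,468),(70,548),(325,325)]: print("side corner",atz("side",(220+a/5,232+(b-300)/5),.048))
p=tri((338.4,206.4),(326.6,199));print("socket",p)
for z in(.061,.0665,.072):print(z,atz("side",(338.4,206.4),z),atz("top",(326.6,199),z))
# wheel fit
from scipy.optimize import differential_evolution
ims={"top":cv2.imread("pics/top0.png"),"side":cv2.imread("pics/side0.png")}
box={"top":(190,183,216,214),"side":(232,240,254,266)}
M={}
for k,(x0,y0,x1,y1) in box.items():
    c=ims[k][y0:y1,x0:x1].astype(int);dark=(c.max(2)<62)&(c[:,:,2]-c[:,:,0]<25);M[k]=dark;print(k);print("\n".join("".join("#" if v else "." for v in r) for r in dark))
def cost(v):
    e=0
    for k,(x0,y0,x1,y1) in box.items():
        h=hull(k,wheelpts(v[0],v[1],.083,v[2]));m_=np.zeros(((y1-y0)*4,(x1-x0)*4),np.uint8)
        cv2.fillConvexPoly(m_,np.int32(np.round((h-[x0-.5,y0-.5])*4)),255)
        e+=np.abs(cv2.resize(m_,(x1-x0,y1-y0),interpolation=cv2.INTER_AREA)/255-M[k]).sum()
    return e
c0=m[:2]+.048*u
r=differential_evolution(cost,[(c0[0]-.015,c0[0]+.015),(c0[1]-.015,c0[1]+.015),(-1.57,1.57)],seed=1,maxiter=60)
print(r.x,np.degrees(r.x[2]),r.fun)
print([(d,round(min(cost([r.x[0]+a,r.x[1]+b,np.radians(d)]) for a in(-.003,0,.003) for b in(-.003,0,.003)),1)) for d in range(-60,61,10)])
E
```

```text
[[0.5972 0.3539 0.048 ]
 [0.5719 0.1654 0.048 ]
 [0.4945 0.1758 0.048 ]
 [0.5243 0.3638 0.048 ]]
rack [0.547  0.2647 0.048 ] L 0.19026997863983472 0.07580745102279436 caster [0.5539 0.3122] foot [0.54   0.2172] yaw -8.321862416088171
side corner [0.5945 0.3565 0.048 ]
side corner [0.5229 0.3654 0.048 ]
side corner [0.5676 0.1715 0.048 ]
socket (array([ 0.5499, -0.0211,  0.0643]), np.float64(0.00015856129506300565))
0.061 [ 0.5535 -0.025   0.061 ] [ 0.5505 -0.0213  0.061 ]
0.0665 [ 0.5476 -0.0184  0.0665] [ 0.5494 -0.0211  0.0665]
0.072 [ 0.5417 -0.0118  0.072 ] [ 0.5484 -0.0209  0.072 ]
top
..........................
..........................
..........................
..........................
..........................
..........................
........#####.............
.......########...........
.......#########..........
......##########..........
......###########.........
.....############.........
.....#########..#.........
.....########...#.........
....#########..####.......
....#########..####.......
....#########..####.......
....########..####........
....########..##
[... 1069 characters left out ...]
rn self.f(x, *self.args)
           ~~~~~~^^^^^^^^^^^^^^^
  File "<stdin>", line 21, in cost
  File "h.py", line 15, in hull
    return cv2.convexHull(np.float32([proj(cam,p) for p in P]))
                                      ~~~~^^^^^^^
  File "h.py", line 9, in proj
    c=calibration(cam);q=np.array(c["extrinsics"])@np.r_[p,1];return np.array([c["fx"]*q[0]/q[2]+c["cx"],c["fy"]*q[1]/q[2]+c["cy"]])
ValueError: time passes only in moves, steps and waits

The above exception was the direct cause of the following exception:

Traceback (most recent call last):
RuntimeError: The map-like callable must be of the form f(func, iterable), returning a sequence of numbers the same length as 'iterable'
```

```bash
sed -i 's/^from station import \*/from station import *\nimport functools,station\ncalibration=functools.lru_cache(None)(station.calibration)/' h.py
python3 - <<'E'
from h import *
from scipy.optimize import differential_evolution
ims={"top":cv2.imread("pics/top0.png"),"side":cv2.imread("pics/side0.png")}
box={"top":(190,183,216,214),"side":(232,240,254,266)}
M={}
for k,(x0,y0,x1,y1) in box.items():
    c=ims[k][y0:y1,x0:x1].astype(int);M[k]=(c.max(2)<62)&(c[:,:,2]-c[:,:,0]<25)
M["top"][24:]=0
def one(k,v):
    x0,y0,x1,y1=box[k]
    h=hull(k,wheelpts(v[0],v[1],.083,v[2]));m_=np.zeros(((y1-y0)*4,(x1-x0)*4),np.uint8)
    cv2.fillConvexPoly(m_,np.int32(np.round((h-[x0-.5,y0-.5])*4)),255)
    return np.abs(cv2.resize(m_,(x1-x0,y1-y0),interpolation=cv2.INTER_AREA)/255-M[k]).sum()
B=[(.539,.569),(.297,.327),(-1.57,1.57)]
for ks in(["top","side"],["top"],["side"]):
    r=differential_evolution(lambda v:sum(one(k,v) for k in ks),B,seed=1,maxiter=40,popsize=12)
    print(ks,r.x.round(4),np.degrees(r.x[2]).round(1),r.fun.round(1))
from itertools import product
for d in range(-60,61,10):
    print(d,[round(min(one(k,[.554+a,.312+b,np.radians(d)]) for a,b in product(np.arange(-.006,.007,.003),repeat=2)),1) for k in("top","side")])
E
```

```text
['top', 'side'] [ 0.5558  0.3137 -0.4712] -27.0 114.5
['top'] [ 0.5557  0.3131 -0.1923] -11.0 54.4
['side'] [ 0.5543  0.3146 -0.4933] -28.3 42.3
-60 [np.float64(107.8), np.float64(141.4)]
-50 [np.float64(95.3), np.float64(109.1)]
-40 [np.float64(86.4), np.float64(77.3)]
-30 [np.float64(73.8), np.float64(48.5)]
-20 [np.float64(61.8), np.float64(53.3)]
-10 [np.float64(60.7), np.float64(96.3)]
0 [np.float64(66.9), np.float64(131.0)]
10 [np.float64(72.1), np.float64(152.7)]
20 [np.float64(86.6), np.float64(168.2)]
30 [np.float64(103.5), np.float64(177.2)]
40 [np.float64(121.6), np.float64(183.5)]
50 [np.float64(140.7), np.float64(188.1)]
60 [np.float64(144.0), np.float64(190.8)]
```

```bash
python3 - <<'E'
from h import *
def tile(k,cx,cy,yaw):
    im=cv2.imread(f"pics/{k}0.png");K=8;w,h=50,36;x0,y0=cx-w//2,cy-h//2
    a=np.clip(cv2.resize(im[y0:y0+h,x0:x0+w],None,fx=K,fy=K,interpolation=cv2.INTER_CUBIC)*1.8,0,255).astype(np.uint8)
    x,y=.555,.3135
    W=wheelpts(x,y,.083,yaw)
    f=lambda P:np.int32([(proj(k,p)-[x0-.5,y0-.5])*K for p in P])
    cv2.polylines(a,[f(W[:36]),f(W[36:])],True,(0,255,0),1)
    c,s=np.cos(yaw),np.sin(yaw)
    for yy in(-.014,.014):
        P=np.array([(x+c*u-s*yy,y+s*u+c*yy,.048+z) for u,z in((-.012,.008),(.012,.008),(.012,.044),(-.012,.044))])
        cv2.polylines(a,[f(P)],True,(0,0,255) if yy>0 else (255,0,0),1)
    return a
o=np.vstack([np.hstack([tile("top",203,198,np.radians(y)) for y in(-15,-27)]),np.hstack([tile("side",243,255,np.radians(y)) for y in(-15,-27)])])
cv2.imwrite("pics/ov.png",o)
E
```

```text
(no output)
```

View pics/ov.png

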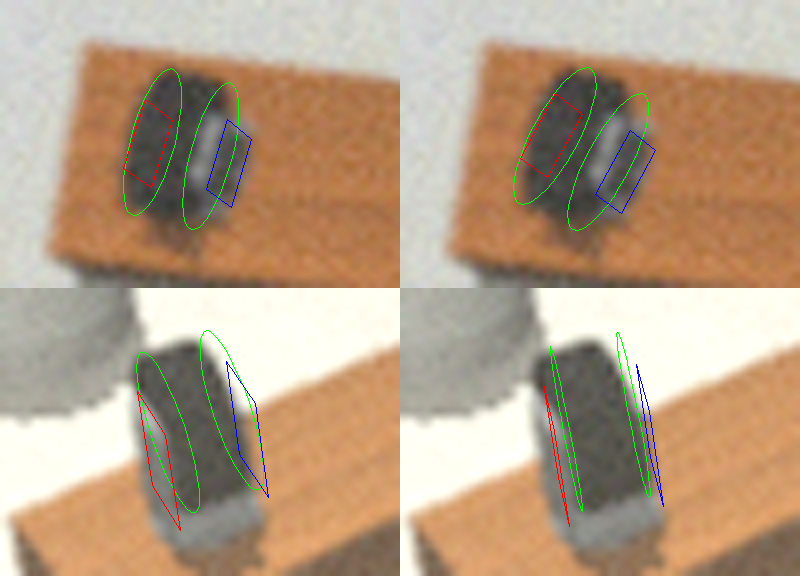

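The overlay suggests a yaw of about -15° (the top view matches, and the side view has about a 2 px calibration offset). The caster is at about (0.555, 0.313). I'll start moving over.

```bash
python3 -m handwheel '[{"delta_pos":[0.66,0.9,0],"dr":[0,0,7]},{"delta_pos":[0.66,0.9,0],"dr":[0,0,7]},{"delta_pos":[0.66,0.9,0],"dr":[0,0,7]},{"delta_pos":[0.66,0.9,0],"dr":[0,0,7]},{"delta_pos":[0.66,0.9,0],"dr":[0,0,7]},{"delta_pos":[0.66,0.9,0],"dr":[0,0,7]},{"delta_pos":[0.66,0.9,0],"dr":[0,0,7]},{"delta_pos":[0.66,0.9,0],"dr":[0,0,7]},{"delta_pos":[0.66,0.9,0],"dr":[0,0,7]},{"delta_pos":[0.66,0.9,0],"dr":[0,0,7]}]'
python3 - <<'E'
from h import *
print("det cap",tri((214,199),(214,127)));print("soft cap",tri((248,187),(266,115)))
E
```

```text
t: 1.8
eef_pos: [0.4357, -0.3608, 0.2196]
ee_rot: [-3.141, -0.0, -1.556]
force: [0.7, -0.5, 0.0]
width: 0.0874
gripper_force: 0.0
det cap (array([0.7312731 , 0.26936574, 0.14219211]), np.float64(0.0010896159531007072))
soft cap (array([0.77249778, 0.13617621, 0.10957276]), np.float64(0.004179284759647407))
```

```bash
python3 -m handwheel '[{"delta_pos":[0.66,1,0],"dr":[0,0,7]},{"delta_pos":[0.66,1,0],"dr":[0,0,7]},{"delta_pos":[0.66,1,0],"dr":[0,0,7]},{"delta_pos":[0.66,1,0],"dr":[0,0,7]},{"delta_pos":[0.66,1,0],"dr":[0,0,7]},{"delta_pos":[0.66,1,0],"dr":[0,0,7]},{"delta_pos":[0,1,0],"dr":[0,0,7]},{"delta_pos":[0,1,0],"dr":[0,0,7]},{"delta_pos":[0,1,0],"dr":[0,0,7]},{"delta_pos":[0,1,0],"dr":[0,0,7]}]'
```

```text
t: 2.8
eef_pos: [0.5537, -0.0608, 0.2195]
ee_rot: [-3.141, -0.0, -0.334]
force: [-0.0, 0.4, 0.3]
width: 0.0875
gripper_force: 0.0
```

```bash
python3 -m handwheel '[{"delta_pos":[0,1,0],"dr":[0,0,2]},{"delta_pos":[0,1,0],"dr":[0,0,2]},{"delta_pos":[0,1,0],"dr":[0,0,0]},{"delta_pos":[0,1,0],"dr":[0,0,0]},{"delta_pos":[0,1,0],"dr":[0,0,0]},{"delta_pos":[0,1,0],"dr":[0,0,0]},{"delta_pos":[0,1,0],"dr":[0,0,0]},{"delta_pos":[0,1,0],"dr":[0,0,0]},{"delta_pos":[0,1,0],"dr":[0,0,0]},{"delta_pos":[0,1,0],"dr":[0,0,0]}]'; python3 -m handwheel '[{"delta_pos":[0,1,0],"dr":[0,0,0]},{"delta_pos":[0,1,0],"dr":[0,0,0]},{"delta_pos":[0.04,0.45,0],"dr":[0,0,0]},{"delta_pos":[0,0,-0.8],"dr":[0,0,0]},{"delta_pos":[0,0,-0.8],"dr":[0,0,0]},{"delta_pos":[0,0,-0.4],"dr":[0,0,0]},{"delta_pos":[0,0,0],"dr":[0,0,0]}]'
python3 - <<'E'
from h import *
o=[]
for c,u,v in(("top",203,198),("side",243,250)):
    im=grab_frame(c)[:,:,::-1];w,h=80,60
    o.append(np.clip(cv2.resize(im[v-h//2:v+h//2,u-w//2:u+w//2],None,fx=5,fy=5,interpolation=cv2.INTER_CUBIC)*1.7,0,255))
cv2.imwrite("pics/near.png",np.hstack(o));print(get_state()["eef_pos"])
E
```

```text
t: 3.8
eef_pos: [0.5537, 0.2393, 0.2196]
ee_rot: [-3.141, -0.0, -0.269]
force: [1.0, 0.1, 0.3]
width: 0.0878
gripper_force: 0.0
t: 4.5
eef_pos: [0.5543, 0.3104, 0.1576]
ee_rot: [3.139, 0.002, -0.27]
force: [0.2, -0.8, -0.2]
width: 0.0877
gripper_force: 0.0
[0.55554814 0.3113866  0.16016111][ WARN:0@1.734] global loadsave.cpp:1063 imwrite_ Unsupported depth image for selected encoder is fallbacked to CV_8U.
```

View pics/near.png

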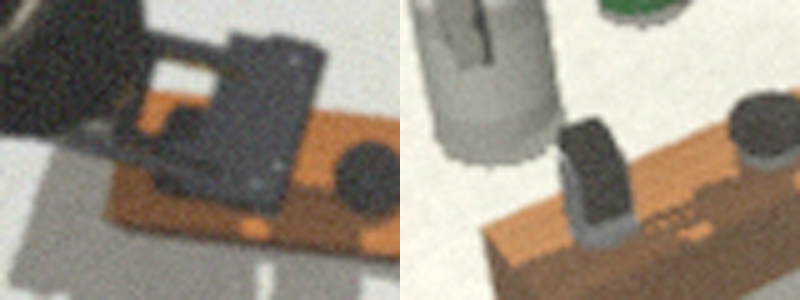

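The gripper is above the caster with its fingers straddling the wheel. Next I'll descend and close gently.

```bash
python3 -m handwheel '[{"delta_pos":[0,0.06,-0.5],"dr":[0,0,0]},{"delta_pos":[0,0,-0.5],"dr":[0,0,0]},{"delta_pos":[0,0,-0.5],"dr":[0,0,0]},{"delta_pos":[0,0,-0.5],"dr":[0,0,0]},{"delta_pos":[0,0,-0.5],"dr":[0,0,0]},{"delta_pos":[0,0,0],"dr":[0,0,0]},{"delta_pos":[0,0,0],"dr":[0,0,0]}]';  python3 -m handwheel '[{"delta_pos":[0,0,0],"dr":[0,0,0]},{"delta_pos":[0,0,0],"dr":[0,0,0]},{"delta_pos":[0,0,0],"dr":[0,0,0]},{"delta_pos":[0,0,0],"dr":[0,0,0]},{"delta_pos":[0,0,0],"dr":[0,0,0]},{"delta_pos":[0,0,0],"dr":[0,0,0]},{"delta_pos":[0,0,0],"dr":[0,0,0]},{"delta_pos":[0,0,0],"dr":[0,0,0]}]' 1 8
```

```text
t: 5.3
eef_pos: [0.5557, 0.3136, 0.0857]
ee_rot: [-3.141, -0.001, -0.269]
force: [0.2, 0.2, -1.0]
width: 0.0876
gripper_force: 0.0
t: 6.1
eef_pos: [0.5551, 0.3135, 0.0844]
ee_rot: [-3.141, -0.0, -0.269]
force: [0.8, 0.9, 0.5]
width: 0.0291
gripper_force: 0.6
```

```bash
python3 -m handwheel '[{"delta_pos":[0,0,0],"dr":[0,0,0]},{"delta_pos":[0,0,0],"dr":[0,0,0]},{"delta_pos":[0,0,0],"dr":[0,0,0]},{"delta_pos":[0,0,0],"dr":[0,0,0]}]'; python3 -c "
from h import *
s=get_state();print(s['force'],s['moment'],s['width'],s['gripper_force'],s['eef_pos'])"
```

```text
t: 6.5
eef_pos: [0.5551, 0.3135, 0.0845]
ee_rot: [-3.141, -0.0, -0.269]
force: [-0.1, 0.6, 0.0]
width: 0.0272
gripper_force: 8.0
[-0.07787875  0.56208352  0.01992254] [0.35624653 0.06993407 0.00431063] 0.027243024265741766 8.032608812191029 [0.55511559 0.31349805 0.08446506]
```

The width of 27 mm means it's squarely on the cheeks, and the side force is low. I'll firm up the grip and lift straight up.

```bash
python3 -m handwheel '[{"delta_pos":[0,0,0],"dr":[0,0,0]},{"delta_pos":[0,0,0],"dr":[0,0,0]},{"delta_pos":[0,0,0],"dr":[0,0,0]},{"delta_pos":[0,0,0.3],"dr":[0,0,0]},{"delta_pos":[0,0,0.3],"dr":[0,0,0]},{"delta_pos":[0,0,0.3],"dr":[0,0,0]},{"delta_pos":[0,0,0],"dr":[0,0,0]}]' 1 45;  python3 -m handwheel '[{"delta_pos":[0,0,0.5],"dr":[0,0,0]},{"delta_pos":[0,0,0.7],"dr":[0,0,0]},{"delta_pos":[0,0,0.8],"dr":[0,0,0]},{"delta_pos":[0,0,0.8],"dr":[0,0,0]},{"delta_pos":[0,0,0.8],"dr":[0,0,0]},{"delta_pos":[0,0,0],"dr":[0,0,0]},{"delta_pos":[0,0,0],"dr":[0,0,0]}]'; python3 -c "
from h import *
s=get_state();print(s['force'],s['moment'],s['width'],s['gripper_force'],s['eef_pos'])"
```

```text
t: 7.2
eef_pos: [0.5554, 0.3133, 0.1131]
ee_rot: [-3.141, -0.001, -0.269]
force: [-0.1, 0.8, -1.6]
width: 0.0231
gripper_force: 54.5
t: 7.9
eef_pos: [0.5546, 0.3131, 0.2194]
ee_rot: [-3.141, 0.0, -0.27]
force: [-0.7, -0.7, -1.8]
width: 0.0233
gripper_force: 54.5
[-0.73721001 -0.74060551 -1.77414513] [-0.07085739  0.15105179 -0.00172966] 0.023342570090655147 54.512576528359205 [0.55463088 0.31309705 0.21942832]
```

```bash
python3 -m handwheel '[{"delta_pos":[0,-0.6,0],"dr":[0,0,0]},{"delta_pos":[0,-1,0],"dr":[0,0,0]},{"delta_pos":[0,-1,0],"dr":[0,0,0]},{"delta_pos":[0,-1,0],"dr":[0,0,0]},{"delta_pos":[0,-1,0],"dr":[0,0,0]},{"delta_pos":[0,-1,0],"dr":[0,0,0]},{"delta_pos":[0,-1,0],"dr":[0,0,0]},{"delta_pos":[0,-1,0],"dr":[0,0,0]},{"delta_pos":[0,-1,0],"dr":[0,0,0]},{"delta_pos":[0,-1,0],"dr":[0,0,0]}]'; python3 -m handwheel '[{"delta_pos":[-0.1,-1,0],"dr":[0,0,0]},{"delta_pos":[-0.07,-0.55,0],"dr":[0,0,0]},{"delta_pos":[0,0,-0.6],"dr":[0,0,0]},{"delta_pos":[0,0,-0.7],"dr":[0,0,0]},{"delta_pos":[0,0,-0.6],"dr":[0,0,0]},{"delta_pos":[0,0,0],"dr":[0,0,0]},{"delta_pos":[0,0,0],"dr":[0,0,0]}]'
python3 - <<'E'
from h import *
o=[]
for c,u,v in(("top",325,200),("side",338,195)):
    im=grab_frame(c)[:,:,::-1];cv2.imwrite(f"pics/{c}1.png",im);w,h=66,66
    o.append(np.clip(cv2.resize(im[v-h//2:v+h//2,u-w//2:u+w//2],None,fx=6,fy=6,interpolation=cv2.INTER_CUBIC)*1.7,0,255))
cv2.imwrite("pics/near2.png",np.uint8(np.hstack(o)));p=get_state()["eef_pos"];print(p)
for dz in (0,-.0365,-.0765):print(proj("top",p+[0,0,dz]),proj("side",p+[0,0,dz]))
E
```

```text
t: 8.9
eef_pos: [0.5537, 0.0233, 0.2181]
ee_rot: [3.14, 0.002, -0.27]
force: [-0.1, 0.6, -1.9]
width: 0.0229
gripper_force: 54.5
t: 9.6
eef_pos: [0.5495, -0.0215, 0.1622]
ee_rot: [3.141, 0.001, -0.269]
force: [1.0, -0.6, -1.1]
width: 0.023
gripper_force: 54.5
[ 0.55041439 -0.02112185  0.16323379]
[327.71717469 191.5579867 ] [338.61869019 176.25372849]
[327.27446207 194.36780628] [338.49798162 187.68193806]
[326.81950412 197.25534479] [338.37043807 199.75725615]
```

View pics/near2.png

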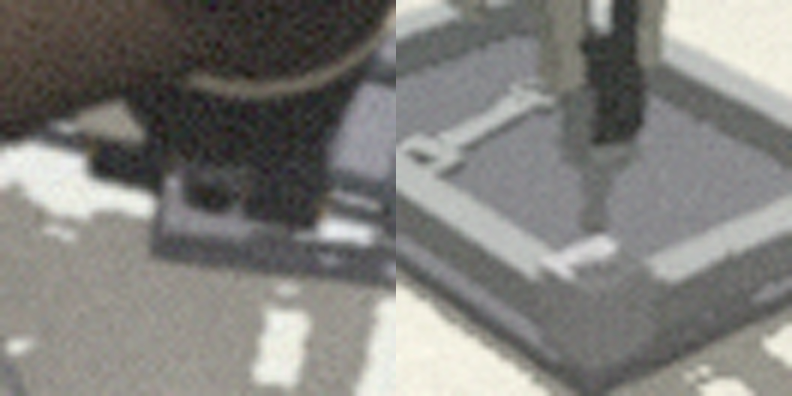

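The side crop shows the stem tip at about (338,200), right above the hole's column (338.4), and the top view still shows the socket at (327,199). They line up within the bevel's capture range, so I'll descend with force feedback.

```bash
python3 -m handwheel '[{"delta_pos":[0,0,-0.3],"dr":[0,0,0]},{"delta_pos":[0,0,-0.2],"dr":[0,0,0]},{"delta_pos":[0,0,-0.1],"dr":[0,0,0]},{"delta_pos":[0,0,0],"dr":[0,0,0]}]'; python3 -m handwheel '[{"delta_pos":[0,0,-0.07],"dr":[0,0,0]},{"delta_pos":[0,0,-0.07],"dr":[0,0,0]},{"delta_pos":[0,0,0],"dr":[0,0,0]}]';python3 -m handwheel '[{"delta_pos":[0,0,-0.07],"dr":[0,0,0]},{"delta_pos":[0,0,-0.07],"dr":[0,0,0]},{"delta_pos":[0,0,0],"dr":[0,0,0]}]'
```

```text
t: 10.1
eef_pos: [0.5495, -0.0213, 0.1437]
ee_rot: [3.141, 0.001, -0.27]
force: [0.3, 0.4, -0.8]
width: 0.023
gripper_force: 54.5
t: 10.4
eef_pos: [0.5498, -0.0212, 0.1399]
ee_rot: [3.141, 0.0, -0.27]
force: [-0.0, -0.3, -1.8]
width: 0.023
gripper_force: 54.5
t: 10.7
eef_pos: [0.5497, -0.0213, 0.1357]
ee_rot: [3.141, 0.0, -0.27]
force: [-0.1, 0.3, -1.0]
width: 0.023
gripper_force: 54.4
```

```bash
for i in 1; do :; done; python3 -m handwheel '[{"delta_pos":[0,0,-0.07],"dr":[0,0,0]},{"delta_pos":[0,0,-0.07],"dr":[0,0,0]},{"delta_pos":[0,0,0],"dr":[0,0,0]}]'; python3 -m handwheel '[{"delta_pos":[0,0,-0.07],"dr":[0,0,0]},{"delta_pos":[0,0,-0.07],"dr":[0,0,0]},{"delta_pos":[0,0,0],"dr":[0,0,0]}]'
```

```text
t: 11.0
eef_pos: [0.5498, -0.0214, 0.1315]
ee_rot: [3.141, 0.0, -0.27]
force: [-1.0, -2.2, -2.1]
width: 0.023
gripper_force: 53.9
t: 11.3
eef_pos: [0.5497, -0.0213, 0.1272]
ee_rot: [3.141, 0.0, -0.27]
force: [-0.5, -1.7, -1.6]
width: 0.0229
gripper_force: 53.7
```

```bash
python3 -m handwheel '[{"delta_pos":[0,-0.02,-0.05],"dr":[0,0,0]},{"delta_pos":[0,0,-0.07],"dr":[0,0,0]},{"delta_pos":[0,0,0],"dr":[0,0,0]}]'; python3 -m handwheel '[{"delta_pos":[0,0,-0.07],"dr":[0,0,0]},{"delta_pos":[0,0,-0.05],"dr":[0,0,0]},{"delta_pos":[0,0,0],"dr":[0,0,0]}]'
```

```text
t: 11.6
eef_pos: [0.5498, -0.0217, 0.1236]
ee_rot: [-3.142, 0.0, -0.27]
force: [1.0, 0.1, -1.9]
width: 0.0232
gripper_force: 54.2
t: 11.9
eef_pos: [0.5498, -0.0218, 0.1201]
ee_rot: [3.142, 0.0, -0.27]
force: [0.2, -0.3, -1.1]
width: 0.0233
gripper_force: 54.2
```

```bash
for_=1; python3 -m handwheel '[{"delta_pos":[0,0,-0.05],"dr":[0,0,0]},{"delta_pos":[0,0,-0.05],"dr":[0,0,0]},{"delta_pos":[0,0,0],"dr":[0,0,0]}]'; python3 -m handwheel '[{"delta_pos":[0,0,-0.05],"dr":[0,0,0]},{"delta_pos":[0,0,-0.05],"dr":[0,0,0]},{"delta_pos":[0,0,0],"dr":[0,0,0]}]'
```

```text
t: 12.2
eef_pos: [0.5507, -0.022, 0.1186]
ee_rot: [3.142, -0.002, -0.269]
force: [-2.5, -1.7, 7.6]
width: 0.0234
gripper_force: 55.6
t: 12.5
eef_pos: [0.55, -0.0221, 0.1146]
ee_rot: [3.141, -0.0, -0.27]
force: [0.8, -3.5, 1.4]
width: 0.0224
gripper_force: 53.6
```

```bash
python3 -m handwheel '[{"delta_pos":[0,-0.015,-0.05],"dr":[0,0,0]},{"delta_pos":[0,0,-0.05],"dr":[0,0,0]},{"delta_pos":[0,0,0],"dr":[0,0,0]}]'; python3 -m handwheel '[{"delta_pos":[0,0,-0.05],"dr":[0,0,0]},{"delta_pos":[0,0,-0.05],"dr":[0,0,0]},{"delta_pos":[0,0,0],"dr":[0,0,0]}]'
```

```text
t: 12.8
eef_pos: [0.5503, -0.0224, 0.1117]
ee_rot: [-3.142, -0.001, -0.269]
force: [-0.1, -2.7, 5.1]
width: 0.023
gripper_force: 54.6
t: 13.1
eef_pos: [0.5501, -0.0222, 0.1083]
ee_rot: [-3.141, -0.0, -0.27]
force: [1.1, -2.2, -0.8]
width: 0.0226
gripper_force: 53.9
```

```bash
python3 -m handwheel '[{"delta_pos":[0,-0.01,-0.04],"dr":[0,0,0]},{"delta_pos":[0,0,-0.03],"dr":[0,0,0]},{"delta_pos":[0,0,0],"dr":[0,0,0]}]'; python3 -m handwheel '[{"delta_pos":[0,0,-0.03],"dr":[0,0,0]},{"delta_pos":[0,0,-0.03],"dr":[0,0,0]},{"delta_pos":[0,0,0],"dr":[0,0,0]}]'
```

```text
t: 13.4
eef_pos: [0.5504, -0.0222, 0.1066]
ee_rot: [-3.141, -0.001, -0.269]
force: [-1.1, -0.8, 5.4]
width: 0.0197
gripper_force: 45.0
t: 13.7
eef_pos: [0.5508, -0.0222, 0.1065]
ee_rot: [-3.141, -0.002, -0.269]
force: [-4.3, 1.0, 19.1]
width: 0.0198
gripper_force: 45.0
```

```bash
python3 - <<'E'
from h import *
o=[]
im=grab_frame("side")[:,:,::-1];u,v,w,h=338,190,66,66
o=np.clip(cv2.resize(im[v-33:v+33,u-33:u+33],None,fx=8,fy=8,interpolation=cv2.INTER_CUBIC)*2.,0,255)
cv2.imwrite("pics/near3.png",np.uint8(o));s=get_state();print(s)
E
```

```text
{'t': 13.75, 'q': array([ 3.15506715e-01,  2.57542639e-01, -4.15320830e-01,  6.01618871e-04,
       -8.95632304e-01,  9.86230819e-01]), 'qd': array([ 0.00122509,  0.00061106, -0.00130677,  0.00087907,  0.00175526,
        0.00019368]), 'joint_efforts': array([ -0.47023181, -36.15425706,  20.6181246 ,   4.18989435,
         1.83714833,   0.04042874]), 'eef_pos': array([ 0.55080715, -0.02216025,  0.10648036]), 'ee_rot': array([-3.14071554e+00, -2.17811158e-03, -2.68684261e-01]), 'force': array([-5.33597883,  2.01959033, 19.0861248 ]), 'moment': array([ 0.25706584,  2.14795228, -0.03680676]), 'gripper_force': 45.000314712524414, 'width': 0.019764022544015273}
```

View pics/near3.png

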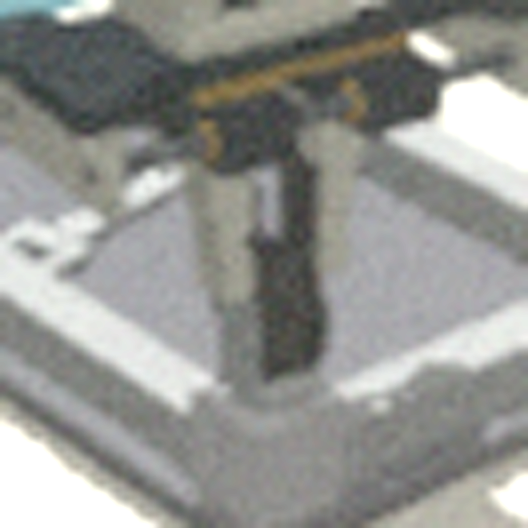

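The crop shows the flange seated on the block (around crop row 405). The height stopped changing while the push rose from 5 N to 19 N, so it's home. I'll ease off the push and the side force, then take up the free play.

```bash
python3 -m handwheel '[{"delta_pos":[-0.01,0,0.04],"dr":[0,0,0]},{"delta_pos":[-0.01,0,0.04],"dr":[0,0,0]},{"delta_pos":[0,0,0],"dr":[0,0,0]},{"delta_pos":[0,0,0],"dr":[0,0,0]}]'; python3 -c "
from h import *
s=get_state();print(s['force'],s['moment'],s['width'],s['gripper_force'],s['eef_pos'])"; python3 -m handwheel '[{"delta_pos":[0,0,0.03],"dr":[0,0,0]},{"delta_pos":[0,0,0.03],"dr":[0,0,0]},{"delta_pos":[0,0,0],"dr":[0,0,0]},{"delta_pos":[0,0,0],"dr":[0,0,0]}]'
```

```text
t: 14.15
eef_pos: [0.5495, -0.0221, 0.1067]
ee_rot: [-3.141, -0.0, -0.27]
force: [-0.6, 2.5, 2.1]
width: 0.0197
gripper_force: 45.0
[-0.57394262  2.45270715  2.06378078] [ 0.76001753 -0.12710774 -0.05726278] 0.01966619824662826 44.99937415122986 [ 0.54946579 -0.02214569  0.10666272]
t: 14.55
eef_pos: [0.5493, -0.0224, 0.1084]
ee_rot: [-3.141, 0.0, -0.27]
force: [2.3, 3.5, -2.2]
width: 0.0195
gripper_force: 45.0
```

```bash
python3 -m handwheel '[{"delta_pos":[0.01,0.02,0.02],"dr":[0,0,0]},{"delta_pos":[0,0,0.02],"dr":[0,0,0]},{"delta_pos":[0,0,0],"dr":[0,0,0]},{"delta_pos":[0,0,0],"dr":[0,0,0]}]'; python3 -c "
from h import *
s=get_state();print(s['force'],s['moment'],s['width'],s['gripper_force'],s['eef_pos'])"
```

```text
t: 14.95
eef_pos: [0.5493, -0.0221, 0.1097]
ee_rot: [3.141, 0.0, -0.27]
force: [0.9, 1.0, -3.7]
width: 0.0192
gripper_force: 45.0
[ 0.91298421  1.01625615 -3.72528416] [ 0.4644663  -0.37027542 -0.07542594] 0.019227913578798748 44.97579216957092 [ 0.54934317 -0.02208103  0.10973015]
```

```bash
python3 -m handwheel '[{"delta_pos":[0.005,0.01,0.03],"dr":[0,0,0]},{"delta_pos":[0,0,0],"dr":[0,0,0]},{"delta_pos":[0,0,0],"dr":[0,0,0]}]'; python3 -c "
from h import *
s=get_state();print(s['force'],s['moment'],s['width'],s['gripper_force'],s['eef_pos'])"
```

```text
t: 15.25
eef_pos: [0.5493, -0.0219, 0.1103]
ee_rot: [3.141, 0.001, -0.27]
force: [0.1, 0.5, -6.4]
width: 0.0196
gripper_force: 44.9
[ 0.07303178  0.46175258 -6.38243667] [-0.06151338 -0.41345897  0.04436575] 0.01959225690390809 44.94659185409546 [ 0.54928112 -0.02185591  0.1103495 ]
```

```bash
python3 -m handwheel '[{"delta_pos":[0,0.005,0.02],"dr":[0,0,0]},{"delta_pos":[0,0,0.015],"dr":[0,0,0]},{"delta_pos":[0,0,0],"dr":[0,0,0]},{"delta_pos":[0,0,0],"dr":[0,0,0]}]'; python3 -c "
from h import *
s=get_state();print(s['force'],s['moment'],s['width'],s['gripper_force'],s['eef_pos'])"
```

```text
t: 15.65
eef_pos: [0.5492, -0.0217, 0.1112]
ee_rot: [3.141, 0.001, -0.27]
force: [0.9, -0.4, -13.5]
width: 0.0194
gripper_force: 44.9
[  0.91797684  -0.37793418 -13.47626086] [-0.51169623 -0.57847137  0.01137956] 0.01941482779802109 44.92075502872467 [ 0.54915602 -0.02166994  0.11120785]
```

```bash
python3 -m handwheel '[{"delta_pos":[0,0,-0.01],"dr":[0,0,0]},{"delta_pos":[0,0,0],"dr":[0,0,0]}]'; python3 -m handwheel '[{"delta_pos":[0,0,0],"dr":[0,0,0]}]';python3 -m handwheel '[{"delta_pos":[0,0,0],"dr":[0,0,0]}]'; python3 -m handwheel '[{"delta_pos":[0,0,0],"dr":[0,0,0]}]'
```

```text
t: 15.85
eef_pos: [0.5493, -0.0216, 0.1112]
ee_rot: [3.141, 0.001, -0.27]
force: [1.1, -1.0, -12.9]
width: 0.0193
gripper_force: 44.9
t: 15.95
eef_pos: [0.5493, -0.0216, 0.1113]
ee_rot: [3.141, 0.001, -0.27]
force: [0.6, -0.5, -13.1]
width: 0.0192
gripper_force: 44.9
t: 16.05
eef_pos: [0.5494, -0.0216, 0.1113]
ee_rot: [3.141, 0.001, -0.27]
force: [0.4, -1.3, -13.7]
width: 0.0193
gripper_force: 44.9
t: 16.15
eef_pos: [0.5494, -0.0216, 0.1113]
ee_rot: [3.141, 0.001, -0.27]
force: [0.5, -1.7, -13.9]
width: 0.0195
gripper_force: 44.9
```

```bash
python3 -m handwheel '[{"delta_pos":[0,-0.008,-0.014],"dr":[0,0,0]},{"delta_pos":[0,0,0],"dr":[0,0,0]},{"delta_pos":[0,0,0],"dr":[0,0,0]}]'; python3 -m handwheel '[{"delta_pos":[0,0,0],"dr":[0,0,0]}]';python3 -m handwheel '[{"delta_pos":[0,0,0],"dr":[0,0,0]}]'
```

```text
t: 16.45
eef_pos: [0.5496, -0.0218, 0.1111]
ee_rot: [3.142, 0.0, -0.27]
force: [-0.1, -1.2, -11.0]
width: 0.0195
gripper_force: 44.9
t: 16.55
eef_pos: [0.5496, -0.0217, 0.1111]
ee_rot: [3.142, 0.0, -0.269]
force: [0.3, -0.2, -11.6]
width: 0.0193
gripper_force: 44.9
t: 16.65
eef_pos: [0.5496, -0.0218, 0.1111]
ee_rot: [3.142, 0.0, -0.27]
force: [-0.4, -1.5, -12.8]
width: 0.0195
gripper_force: 44.9
```

About 10 N net, with low side forces. I'll hold it there for over a second.

```bash
python3 -m handwheel '[{"delta_pos":[0,0,-0.003],"dr":[0,0,0]},{"delta_pos":[0,0,0],"dr":[0,0,0]},{"delta_pos":[0,0,0],"dr":[0,0,0]},{"delta_pos":[0,0,0],"dr":[0,0,0]},{"delta_pos":[0,0,0],"dr":[0,0,0]}]'; python3 -m handwheel '[{"delta_pos":[0,0,0],"dr":[0,0,0]},{"delta_pos":[0,0,0],"dr":[0,0,0]},{"delta_pos":[0,0,0],"dr":[0,0,0]},{"delta_pos":[0,0,0],"dr":[0,0,0]}]';python3 -m handwheel '[{"delta_pos":[0,0,0],"dr":[0,0,0]},{"delta_pos":[0,0,0],"dr":[0,0,0]},{"delta_pos":[0,0,0],"dr":[0,0,0]},{"delta_pos":[0,0,0],"dr":[0,0,0]},{"delta_pos":[0,0,0],"dr":[0,0,0]}]'
```

```text
t: 17.15
eef_pos: [0.5497, -0.0217, 0.111]
ee_rot: [3.142, 0.0, -0.27]
force: [-0.5, -1.1, -11.4]
width: 0.0192
gripper_force: 44.9
t: 17.55
eef_pos: [0.5498, -0.0217, 0.111]
ee_rot: [-3.142, -0.0, -0.27]
force: [-1.1, -2.2, -11.3]
width: 0.0193
gripper_force: 44.9
t: 18.05
eef_pos: [0.5497, -0.0217, 0.111]
ee_rot: [3.142, 0.0, -0.27]
force: [-0.7, -1.2, -11.1]
width: 0.0195
gripper_force: 44.9
```

Held for about 1.6 s at about 10 N. Now I'll lower it back to seated and release.

```bash
python3 -m handwheel '[{"delta_pos":[0,0,-0.05],"dr":[0,0,0]},{"delta_pos":[0,0,-0.05],"dr":[0,0,0]},{"delta_pos":[0,0,-0.05],"dr":[0,0,0]},{"delta_pos":[0,0,-0.04],"dr":[0,0,0]},{"delta_pos":[0,0,0],"dr":[0,0,0]},{"delta_pos":[0,0,0],"dr":[0,0,0]}]'; python3 -c "
from h import *
s=get_state();print(s['force'],s['moment'],s['width'],s['gripper_force'],s['eef_pos'])"
```

```text
t: 18.65
eef_pos: [0.5512, -0.0214, 0.1066]
ee_rot: [-3.14, -0.003, -0.269]
force: [-0.0, 0.9, 6.2]
width: 0.0195
gripper_force: 45.0
[-0.03879083  0.9029846   6.2451418 ] [0.28269621 0.27674542 0.00567029] 0.01948854037078058 44.98196482658386 [ 0.55117055 -0.02142868  0.10657519]
```

Seated again at z = 0.1066 with a light push. I'll open, wait, then retreat straight up.

```bash
python3 -m handwheel '[{"delta_pos":[0,0,0],"dr":[0,0,0]},{"delta_pos":[0,0,0],"dr":[0,0,0]},{"delta_pos":[0,0,0],"dr":[0,0,0]},{"delta_pos":[0,0,0],"dr":[0,0,0]},{"delta_pos":[0,0,0],"dr":[0,0,0]},{"delta_pos":[0,0,0],"dr":[0,0,0]},{"delta_pos":[0,0,0],"dr":[0,0,0]},{"delta_pos":[0,0,0],"dr":[0,0,0]}]' -1
```

```text
t: 19.45
eef_pos: [0.5498, -0.0218, 0.1053]
ee_rot: [3.142, 0.0, -0.27]
force: [-0.2, 0.0, 0.4]
width: 0.078
gripper_force: 0.0
```

```bash
python3 -m handwheel '[{"delta_pos":[0,0,0.1],"dr":[0,0,0]},{"delta_pos":[0,0,0.3],"dr":[0,0,0]},{"delta_pos":[0,0,0.5],"dr":[0,0,0]},{"delta_pos":[0,0,0.7],"dr":[0,0,0]},{"delta_pos":[0,0,1],"dr":[0,0,0]},{"delta_pos":[0,0,1],"dr":[0,0,0]},{"delta_pos":[0,0,1],"dr":[0,0,0]},{"delta_pos":[0,0,0],"dr":[0,0,0]}]'
python3 - <<'E'
from h import *
im=grab_frame("side")[:,:,::-1];print(mark_of("side","caster")[:3])
o=np.clip(cv2.resize(im[130:290,200:420],None,fx=3.5,fy=3.5,interpolation=cv2.INTER_CUBIC)*1.8,0,255)
cv2.imwrite("pics/end.png",np.uint8(o))
print(proj("side",[.550,-.0215,.070]))
E
```

```text
t: 20.25
eef_pos: [0.5521, -0.0216, 0.2489]
ee_rot: [-3.138, -0.008, -0.269]
force: [0.1, 0.7, 0.2]
width: 0.0874
gripper_force: 0.0
[{'location': [338.1, 207.1], 'conf': 0.72}]
[338.5109177  204.67692731]
```

View pics/end.png

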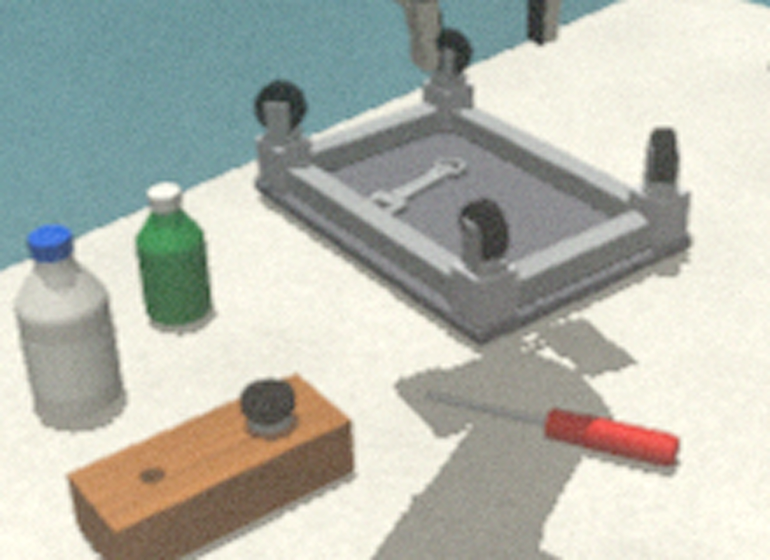

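The last picture shows the caster seated in the corner at full-frame pixel (338,207), where the empty hole was. The foot is still in the rack and the bystanders look undisturbed. Handing in.

```bash
python3 -m handwheel '[{"delta_pos":[0,0,0],"dr":[0,0,0]},{"delta_pos":[0,0,0],"dr":[0,0,0]}]'; python3 -c "
from station import job_done
print(job_done())"
```

```text
t: 20.55
eef_pos: [0.5492, -0.0219, 0.2424]
ee_rot: [3.141, 0.002, -0.27]
force: [-1.0, 0.5, 0.1]
width: 0.0877
gripper_force: 0.0
the job is handed in; nothing more can be done
None
```

The caster is fitted in the empty corner socket, held a steady pull of about 10 N for over a second (peak about 12.5 N), and was reseated and released; I handed the job in at 20.6 s.

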